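# Sort centrifuge buckets by heft and load the rotor

### The arm

A 6-joint arm with a two-finger parallel gripper is mounted at the origin on the work surface. World frame = base frame: x ahead of the robot, y to its left, z up, the work surface at z = 0. Lengths are in mm, angles in rad, forces in N, time in s.
With the tool pointing down it reaches from about 300 to 775 mm from the base axis. Payload 14.6 kg.
Tool frame: the origin (TCP) lies at the very end of the fingers, on their centre line; the grasp point (between the pads) lies 19 mm behind it; z points along the fingers, y is the line along which they close (so a half turn about z gives the same grasp; the last joint's range is limited). The gripper opens to 94 mm and grips with 3 to 60 N. Pads are 16 mm wide; open, the fingers measure 119 mm over their backs; the gripper's body (75 mm by 177 mm) begins 78 mm behind the grasp point.
Start: joints at [-1.354, 0.3, 1.521, -0, 1.321, -0.067], TCP at [153.996, -527.991, 205.446] pointing down, gripper open.
Joint ranges: [-3.03, 3.03], [-0.79, 2.21], [0.23, 2.52], [-1.04, 4.18], [0, 3.07], [-2.55, 2.55]. Speed limits (rad/s): [2.22, 2.22, 2.57, 3.14, 3.14, 3.14].

### API

Orientations are given as [roll, pitch, yaw] about the fixed x, y, z axes, in that order (R = Rz(yaw) Ry(pitch) Rx(roll)).
In Python, from cell import manip, camera, get_calibration gives the robot as it stands.
- The arm moves only by the tool arm_command, never from a script. Its argument "targets" is a list of rows, each an object of numbers: "hand": the opening, from -1 (shut) to 1 (fully open), so that 0 is half open; "x", "y", "z": the shift along the tool's x, y, z in m; "yaw": the turn about the tool's z in rad. In form: [{"hand": .., "x": .., "y": .., "z": .., "yaw": ..}, ...]. A call has 1 to 10 rows; each row shifts and turns the commanded pose from where the row before left it, along the tool's axes as they then stand; what a row does not reach is not made up. A row lasts 1/10 s, in which the tool goes at most 50 mm and 8.59 degrees, less where a joint would pass 70% of its speed; a pose out of reach is approached as far as the arm can. A call is refused whole if a number of a shift passes 0.05 or a number of a turn 0.15, either way. A call with a gripper value outside its range is refused whole. The fingers move at their own pace and stop on an object; "newtons" is the grip in N (left out, the last holds). Time passes only in rows, so rows that do not move let the fingers close. It gives the time, the measured TCP pose, the force, the opening and the grip force at its end, in the units of the state.
- manip.read_state(): the state, without advancing time (a new reading comes with each control period).
- camera(name): name is "side" or "top"; returns the picture (384x512x3 uint8, red, green, blue); there is no depth.
- get_calibration(name): a dict with "K" (3x3 intrinsics, pixels), "dist_coeffs" ([k1, k2, p1, p2, k3] as OpenCV has them; the pictures are not rectified), "cam_to_world" (4x4, takes a point from camera to world coordinates). Camera axes: x right, y up, looking along -z (the intrinsics and any distortion apply to the point x, -y, -z); pixel columns grow to the right and rows downward; lengths in mm; the calibration is good to about 2 mm. A picture is of the moment at which its call begins. get_calibration takes no time and is no camera call.
- manip.sign_off(): hands the job in; it is judged then, once.
The state is a dict: "clock": time; "joints": joint angles; "qd": joint speeds; "effort": joint torques, N m; "eef_pos": TCP position; "eef_rot": TCP orientation; "wrist_force": force on the tool from outside, world axes, zero at the start; "moment": the same for the moment, N m; "finger_gap": finger opening in mm; "finger_force": force on a finger pad.
Only numpy, scipy, OpenCV 4.12 (cv2) and the standard library are available. Lean on these libraries where they do the work, as an engineer would, in place of code of your own. Each camera call takes 0.05 s, during which the arm holds its last target. There are 200 camera calls.

### The job

Three capped centrifuge buckets that look alike stand in front of the rotor: one is loaded with sample tubes, one is empty and one is a solid balance blank, and only their weight in the hand tells them apart. Push the loaded one fully home in the rotor's one open ring, put the solid blank fully down in the free well of its white holder block, and stand the empty one upright in the wash tray. Keep the buckets upright, do not force or slam them, and leave everything else on the bench where it is.

Things in the scene. Friction and masses are not known exactly. Their poses are not given: they have to be found in the camera images.
- bucket_a_mid (a point): Loose capped metal centrifuge bucket, upright, 99 mm tall: 50 mm body, its foot tapered to 42 mm over the lowest 15 mm; a 62 mm collar, underside 62 mm above the foot, 5 mm thick; then a ribbed 44 mm screw cap from 67 to 99 mm (take it by the cap). The point is on its axis, 49.5 mm above the foot; z up the axis.
- bucket_b_mid (a point): Loose capped metal centrifuge bucket, upright, 99 mm tall: 50 mm body, its foot tapered to 42 mm over the lowest 15 mm; a 62 mm collar, underside 62 mm above the foot, 5 mm thick; then a ribbed 44 mm screw cap from 67 to 99 mm (take it by the cap). The point is on its axis, 49.5 mm above the foot; z up the axis.
- bucket_c_mid (a point): Loose capped metal centrifuge bucket, upright, 99 mm tall: 50 mm body, its foot tapered to 42 mm over the lowest 15 mm; a 62 mm collar, underside 62 mm above the foot, 5 mm thick; then a ribbed 44 mm screw cap from 67 to 99 mm (take it by the cap). The point is on its axis, 49.5 mm above the foot; z up the axis.
- bucket_a: The same bucket, origin at the centre of its foot. The three look the same. The whole weighs about 0.16 kg if it is the empty one, 0.36 kg if loaded, 0.60 kg if it is the solid blank (each within 10 %); which is which changes.
- bucket_b: The same bucket, origin at the centre of its foot. The three look the same. The whole weighs about 0.16 kg if it is the empty one, 0.36 kg if loaded, 0.60 kg if it is the solid blank (each within 10 %); which is which changes.
- bucket_c: The same bucket, origin at the centre of its foot. The three look the same. The whole weighs about 0.16 kg if it is the empty one, 0.36 kg if loaded, 0.60 kg if it is the solid blank (each within 10 %); which is which changes.
- ring_mouth (a point): Centre of the top face of the rotor's one open ring: 68 mm outside, 24 mm high, top 115 mm above the table, through bore 52.4 mm. Two sprung pads in the bore, 12 mm below the top, grip the bucket with 8 to 15 N, more than its weight: push it down until its collar sits on the top face, its middle then 12.5 mm below this point. z up; x points to the hub.
- rotor_hub (a point): Centre of the rotor head on its spindle axis, level with the ring tops, 75 mm from each ring's centre; a 22 mm nut stands 13 mm above it.
- blank_well (a point): Centre of the mouth of the free well in the holder block, 50 mm above the table. The well is 52.4 mm wide and 40 mm deep; a bucket standing on its floor has its middle 9.5 mm above this point. z up; x along the block to the other well, 95 mm away, where a capped blank stands.
- tray_floor (a point): Point on the wash tray's floor with free space to stand a bucket, 4 mm above the table and 30 mm to -x of the tray's middle. A bucket standing here has its middle 49.5 mm above it. In its x, y an uncapped bucket stands at (88, 46) mm and a cap at (90, -45) mm. z up.
- rotor: Four-place rotor head on a stand, capped buckets in three of its rings, tops 152 mm above the table; ring centres are 106 mm from their neighbours. Origin on the spindle axis at table height, z up. The head is free to turn, with slight drag.
- blank_block: White holder block of the balance blanks, 180 x 85 mm, 50 mm tall, fixed; origin at the middle of its underside. One well is free, a capped blank stands in the other, its top 109 mm above the table.
- wash_tray: White wash tray, 190 x 170 mm outside, walls 4 mm thick and 45 mm tall, fixed; origin at the middle of its underside.
- tube_rack: Bystander: red rack of sample tubes, 150 x 66 x 106 mm, origin under its middle.
- tip_box: Bystander: yellow box of pipette tips, 120 x 84 x 68 mm, origin under its middle.
- reagent_bottle: Bystander: small white bottle, 56 mm wide, 115 mm tall, origin under its middle.
- pump_bottle: Bystander: white pump bottle, 62 mm wide, 172 mm tall, origin under its middle.
- marker: Bystander: marker pen lying on the table, 130 mm long, 14 mm thick, along its x.
- spare_cap: Bystander: loose bucket cap, 44 mm wide, 32 mm tall, origin under its middle.
- stain_jar: Bystander: amber jar, 42 mm wide, 50 mm tall, origin under its middle.
There are look-alikes about, which are no part of the job. Leave any purple or red look-alike of the bucket_c alone.

How it is judged (in metres and radians):
At the end, for the whole second after the job is handed in: Loaded bucket in the open ring, collar within 2 mm of its top face; solid blank in the free well, within 3 mm of its floor; both within 6 mm of the axis and 6 degrees of upright; empty one in the wash tray, upright within 11 degrees; told by the weight each place carries; all at rest (((horizontal distance between bucket_a_mid and ring_mouth below 0.006 m and z of bucket_a_mid in the frame of ring_mouth below -0.0105 m and angle between bucket_a_mid's own z axis and vertical below 0.1 rad) or (horizontal distance between bucket_a_mid and blank_well below 0.006 m and z of bucket_a_mid in the frame of blank_well below 0.0125 m and angle between bucket_a_mid's own z axis and vertical below 0.1 rad and contact force between bucket_a and blank_block above 4.7 N) or (x of bucket_a_mid in the frame of tray_floor between -0.09 and 0.15 m and y of bucket_a_mid in the frame of tray_floor between -0.085 and 0.085 m and z of bucket_a_mid in the frame of tray_floor below 0.057 m and angle between bucket_a_mid's own z axis and vertical below 0.2 rad and contact force between bucket_a and wash_tray between 0.8 and 2.45 N)) and ((horizontal distance between bucket_b_mid and ring_mouth below 0.006 m and z of bucket_b_mid in the frame of ring_mouth below -0.0105 m and angle between bucket_b_mid's own z axis and vertical below 0.1 rad) or (horizontal distance between bucket_b_mid and blank_well below 0.006 m and z of bucket_b_mid in the frame of blank_well below 0.0125 m and angle between bucket_b_mid's own z axis and vertical below 0.1 rad and contact force between bucket_b and blank_block above 4.7 N) or (x of bucket_b_mid in the frame of tray_floor between -0.09 and 0.15 m and y of bucket_b_mid in the frame of tray_floor between -0.085 and 0.085 m and z of bucket_b_mid in the frame of tray_floor below 0.057 m and angle between bucket_b_mid's own z axis and vertical below 0.2 rad and contact force between bucket_b and wash_tray between 0.8 and 2.45 N)) and ((horizontal distance between bucket_c_mid and ring_mouth below 0.006 m and z of bucket_c_mid in the frame of ring_mouth below -0.0105 m and angle between bucket_c_mid's own z axis and vertical below 0.1 rad) or (horizontal distance between bucket_c_mid and blank_well below 0.006 m and z of bucket_c_mid in the frame of blank_well below 0.0125 m and angle between bucket_c_mid's own z axis and vertical below 0.1 rad and contact force between bucket_c and blank_block above 4.7 N) or (x of bucket_c_mid in the frame of tray_floor between -0.09 and 0.15 m and y of bucket_c_mid in the frame of tray_floor between -0.085 and 0.085 m and z of bucket_c_mid in the frame of tray_floor below 0.057 m and angle between bucket_c_mid's own z axis and vertical below 0.2 rad and contact force between bucket_c and wash_tray between 0.8 and 2.45 N)) and linear speed of each of bucket_a, bucket_b, bucket_c below 0.01 m/s); the robot touches nothing.
It fails at once if a bucket is tipped over (more than 35 degrees) (angle between any of bucket_a_mid, bucket_b_mid, bucket_c_mid's own z axis and vertical above 0.61 rad).
It fails at once if a bucket is forced or slammed: more than 80 N on the rotor, the block or the tray (contact force between any of bucket_a, bucket_b, bucket_c and rotor above 80 N or contact force between any of bucket_a, bucket_b, bucket_c and blank_block above 80 N or contact force between any of bucket_a, bucket_b, bucket_c and wash_tray above 80 N).
It fails at once if a bystander is pushed more than 20 mm (distance of any of tube_rack, tip_box, reagent_bottle, pump_bottle, marker, spare_cap, stain_jar from where it was at the start of the episode above 0.02 m).
It also fails if it takes over 72 s, if anything falls off the work surface, if the arm or the gripper's body presses on something with over 40 N, if the wrist force passes 120 N, or if a joint passes its speed limit or range.

## Working session

There is one attempt and no reset: what is moved stays moved. The work goes in short steps, Python scripts to look and compute and a tool call to move; the robot and the scene stay as the last step left them, time stands still between calls to the robot, and variables do not carry over. Pictures are saved under pics/ and viewed, at most 10 in all, crops included, and the job is handed in when it is done.

Besides the shell and the picture viewer there is one more tool, called after "Call:" by a JSON object that holds its "name" and its "arguments". arm_command: Moves the arm, as the interface text tells. Its arguments: {"type":"object","properties":{"targets":{"type":"array"},"newtons":{"type":"number"}},"required":["targets"]}

```bash
mkdir -p pics; ls; python3 - <<'E'
from cell import manip,camera,get_calibration
import cv2
print(manip.read_state())
for n in("top","side"):
    im=camera(n); cv2.imwrite(f"pics/{n}0.png",im[:,:,::-1]); c=get_calibration(n); print(n,c)
E
```

```text
pics
{'clock': 0.0, 'joints': array([-1.35362415e+00,  3.00501910e-01,  1.52158519e+00, -5.24958643e-06,
        1.32072532e+00, -6.66117117e-02]), 'qd': array([ 0.00031601, -0.00175366,  0.00039485, -0.00139511, -0.00123189,
       -0.00082507]), 'effort': array([ 3.26698946e-04, -5.31817102e+01, -3.52729797e+01,  7.08591565e-02,
        2.44798040e-02, -9.96976155e-05]), 'eef_pos': array([ 153.92546926, -527.73805831,  204.86770198]), 'eef_rot': array([-3.14037525e+00, -7.61174943e-05,  2.83785144e-01]), 'wrist_force': array([ 0.38731429, -0.00177725,  0.00178229]), 'moment': array([ 0.01606875,  0.03897384, -0.00804671]), 'finger_force': 0.0, 'finger_gap': 94.02615965724965}
top {'K': array([[391.15583739,   0.        , 256.47110416],
       [  0.        , 391.15583739, 193.59491622],
       [  0.        ,   0.        ,   1.        ]]), 'dist_coeffs': array([-0.01410378,  0.        ,  0.        ,  0.        ,  0.        ]), 'cam_to_world': array([[-1.34832053e-02,  9.96503320e-01, -8.24580882e-02,
         3.76724486e+02],
       [-9.99844228e-01, -1.43757437e-02, -1.02400059e-02,
         1.46072454e+01],
       [-1.13895962e-02,  8.23071755e-02,  9.96541924e-01,
         1.13847434e+03],
       [ 0.00000000e+00,  0.00000000e+00,  0.00000000e+00,
         1.00000000e+00]])}
side {'K': array([[374.46719567,   0.        , 256.86707635],
       [  0.        , 374.46719567, 201.55856349],
       [  0.        ,   0.        ,   1.        ]]), 'dist_coeffs': array([-0.02816284,  0.        ,  0.        ,  0.        ,  0.        ]), 'cam_to_world': array([[-7.08166198e-01,  5.17674696e-01, -4.80118262e-01,
        -3.48667077e+01],
       [-7.06042999e-01, -5.21134331e-01,  4.79502130e-01,
         5.02885598e+02],
       [-1.97999034e-03,  6.78551338e-01,  7.34550313e-01,
         8.35964494e+02],
       [ 0.00000000e+00,  0.00000000e+00,  0.00000000e+00,
         1.00000000e+00]])}
```

View pics/top0.png

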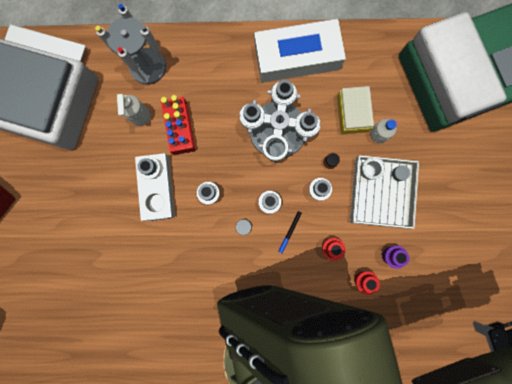

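View pics/side0.png

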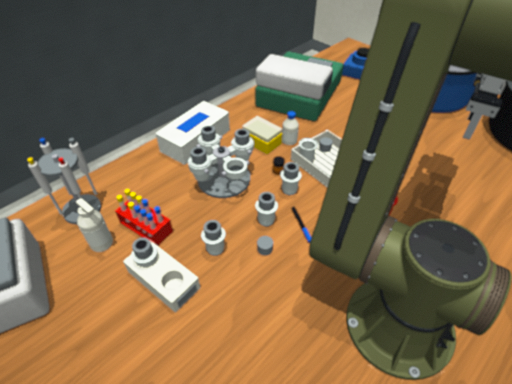

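The top view shows the three buckets at px (208,192), (270,201) and (320,188). The open ring is at (276,147), the free well at (155,203) and the tray at (385,190).

```bash
cat > h.py <<'E'
import cv2,numpy as np
from cell import manip,camera,get_calibration
def ray(n,uv):
    c=get_calibration(n);T=c["cam_to_world"]
    p=cv2.undistortPoints(np.array([[uv]],float),c["K"],c["dist_coeffs"])[0,0]
    return T[:3,3],T[:3,:3]@np.array([p[0],-p[1],-1])
def plane(n,uv,z):
    o,d=ray(n,uv);return (o+d*(z-o[2])/d[2])
def proj(n,P):
    c=get_calibration(n);T=c["cam_to_world"];q=T[:3,:3].T@(np.array(P,float)-T[:3,3])
    return cv2.projectPoints(np.array([[q[0],-q[1],-q[2]]]),np.zeros(3),np.zeros(3),c["K"],c["dist_coeffs"])[0].ravel()
E
python3 - <<'E'
import cv2
im=cv2.imread("pics/top0.png")
a=im[90:240,130:250];b=im[90:240,230:430]
cv2.imwrite("pics/c1.png",cv2.resize(im[90:240,130:430],None,fx=2.66,fy=2.66,interpolation=cv2.INTER_CUBIC))
s=cv2.imread("pics/side0.png")
cv2.imwrite("pics/c2.png",cv2.resize(s[110:310,115:345],None,fx=3,fy=3,interpolation=cv2.INTER_CUBIC))
E
```

```text
(no output)
```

View pics/c1.png

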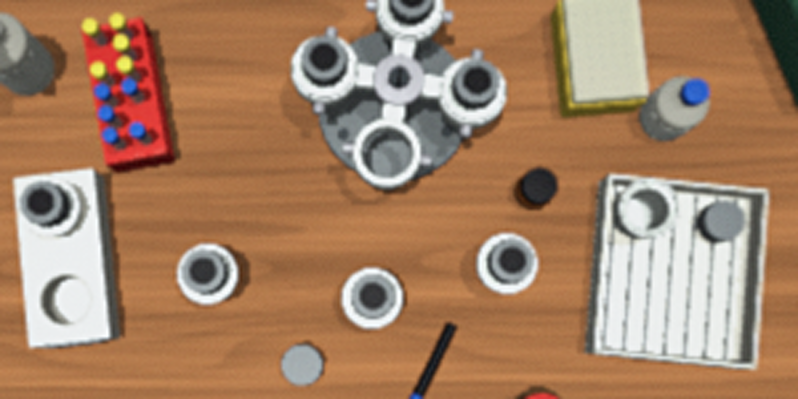

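View pics/c2.png

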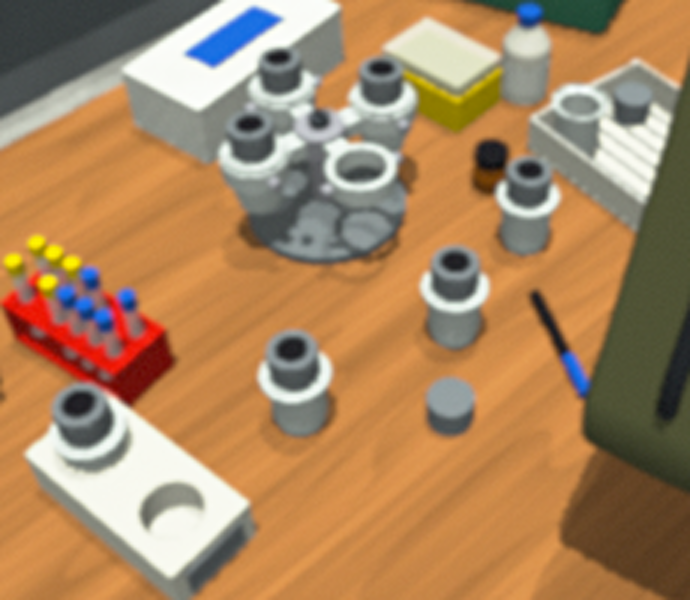

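The crops are clear: the collars are white, the cap tops dark, and the ring bore and well mouth are visible. Next I measure them.

```bash
python3 - <<'E'
from h import *
im=cv2.imread("pics/top0.png");S=4
def roi(u,v,r):
    x0,y0=u-r,v-r; c=cv2.resize(im[y0:v+r,x0:u+r],None,fx=S,fy=S,interpolation=cv2.INTER_CUBIC); return c,x0,y0
def back(p,x0,y0): return ((p[0]+.5)/S-.5+x0,(p[1]+.5)/S-.5+y0)
def fit(mask,hull=True):
    cs,_=cv2.findContours(mask,cv2.RETR_EXTERNAL,cv2.CHAIN_APPROX_NONE); c=max(cs,key=cv2.contourArea)
    return cv2.fitEllipse(cv2.convexHull(c) if hull else c)
def meas(name,u,v,r,lo,hi,z,maxs=60,inv=False):
    c,x0,y0=roi(u,v,r);h=cv2.cvtColor(c,cv2.COLOR_BGR2HSV)
    m=((h[...,2]>=lo)&(h[...,2]<=hi)&(h[...,1]<maxs)).astype(np.uint8)*255
    e=fit(m);p=back(e[0],x0,y0);w=plane("top",p,z)
    scale=(1138-z)/391/S
    print(name,np.round(p,2),"size mm",np.round(np.array(e[1])*scale,1),"xyz",np.round(w,1))
for n,u,v in(("L",208,192),("M",270,201),("R",320,188),("blk",149,166)):
    meas(n+" collar",u,v,15,190,255,67+(10 if n=="blk" else 0))
    for t in (70,120):meas(n+" cap%d"%t,u,v,10,0,t,99+(10 if n=="blk" else 0),256)
for v in (170,185,200): # ring bore: grey inside
    c,x0,y0=roi(276,147,11);g=cv2.cvtColor(c,cv2.COLOR_BGR2GRAY);m=(g<v).astype(np.uint8)
    n,lab=cv2.connectedComponents(m);k=lab[44,44];e=fit((lab==k).astype(np.uint8)*255);p=back(e[0],x0,y0)
    print("ring",v,np.round(p,2),np.round(np.array(e[1])*1023/391/S,1),plane("top",p,115).round(1))
# block/tray outline
for n,(x0,y0,x1,y1) in (("block",(132,148,180,224)),("tray",(345,150,425,232))):
    c=im[y0:y1,x0:x1];h=cv2.cvtColor(c,cv2.COLOR_BGR2HSV);m=((h[...,1]<50)&(h[...,2]>150)).astype(np.uint8)*255
    m=cv2.morphologyEx(m,cv2.MORPH_CLOSE,np.ones((5,5)))
    cs,_=cv2.findContours(m,cv2.RETR_EXTERNAL,cv2.CHAIN_APPROX_NONE);k=max(cs,key=cv2.contourArea)
    z=50 if n=="block" else 45
    P=np.array([plane("top",q[0]+np.array([x0,y0]),z)[:2] for q in k],np.float32)
    r=cv2.minAreaRect(P);print(n,r,cv2.boxPoints(r).round(0).tolist())
# well: gray profile along row/col
g=cv2.cvtColor(im,cv2.COLOR_BGR2GRAY);print(g[203,136:178]);print(g[188:222,155]);print(g[188:222,150])
E
```

```text
L collar [207.28 192.43] size mm [61.4 62.3] xyz [470.5 161.   67. ]
L cap70 [205.79 191.33] size mm [23.  23.8] xyz [470.8 160.6  99. ]
L cap120 [205.78 191.3 ] size mm [27.1 28.2] xyz [470.8 160.7  99. ]
M collar [269.31 201.62] size mm [61.2 62.7] xyz [442.8  -9.3  67. ]
M cap70 [269.67 200.79] size mm [23.1 23.4] xyz [443.   -9.6  99. ]
M cap120 [269.72 200.78] size mm [27.5 27.8] xyz [443.   -9.7  99. ]
R collar [320.46 188.56] size mm [61.5 63.1] xyz [ 476.7 -150.4   67. ]
R cap70 [322.17 187.39] size mm [23.3 24.2] xyz [ 476.8 -150.1   99. ]
R cap120 [322.22 187.29] size mm [27.7 28.5] xyz [ 477.1 -150.2   99. ]
blk collar [151.41 167.75] size mm [ 87.6 110.8] xyz [540.  313.4  77. ]
blk cap70 [144.78 165.46] size mm [24.1 24.4] xyz [541.6 322.2 109. ]
blk cap120 [144.71 165.36] size mm [28.4 28.7] xyz [541.8 322.4 109. ]
ring 170 [274.98 146.69] [49.8 51. ] [585.5 -25.6 115. ]
ring 185 [275.01 146.72] [50.5 51.8] [585.4 -25.7 115. ]
ring 200 [274.94 146.72] [51.2 53. ] [585.4 -25.5 115. ]
block ((491.02459716796875, 316.9079895019531), (182.97708129882812, 86.7745132446289), 5.9036359786987305) [[396.0, 351.0], [404.0, 264.0], [586.0, 283.0], [578.0, 369.0]]
tray ((467.7079772949219, -335.7363586425781), (171.4102020263672, 191.51971435546875), 83.36783599853516) [[363.0, -410.0], [553.0, -432.0], [573.0, -262.0], [382.0, -240.0]]
[140 140 152 201 237 239 238 240 234 167  95  71  78 111 174 237 241 238
 238 238 238 238 238 238 238 237 238 235 233 236 239 238 243 236 135  71
  74  78  75  92 132 139]
[238 238 237 239 235 161 128 216 241 240 238 237 237 238 237 238 238 237
 238 240 239 232 189 171 216 237 239 239 237 239 215 148 105 121]
[237 238 237 239 239 233 174  99  70  72  92 126 161 170 174 174 171 153
 137 119  97  82 109 192 239 238 237 237 237 240 240 190 121 125]
```

```bash
python3 - <<'E'
from h import *
im=cv2.imread("pics/side0.png");S=4
for (u,v,z,n,seedt) in ((115+345/3-0,110+170/3,115,"ring",0),(115+172/3,110+508/3,50,"well",0)):
    u,v=int(round(u)),int(round(v));r=18
    c=cv2.resize(im[v-r:v+r,u-r:u+r],None,fx=S,fy=S,interpolation=cv2.INTER_CUBIC);g=cv2.cvtColor(c,cv2.COLOR_BGR2GRAY)
    for t in(180,195,205):
        nn,lab,st,ce=cv2.connectedComponentsWithStats((g<t).astype(np.uint8))
        for k in range(1,nn):
            if st[k,4]>300 and st[k,0]>0 and st[k,1]>0 and st[k,0]+st[k,2]<2*r*S and st[k,1]+st[k,3]<2*r*S:
                cs,_=cv2.findContours((lab==k).astype(np.uint8),0,1);e=cv2.fitEllipse(cv2.convexHull(max(cs,key=cv2.contourArea)))
                p=((e[0][0]+.5)/S-.5+u-r,(e[0][1]+.5)/S-.5+v-r);print(n,t,np.round(p,1),np.round(e[1],1),plane("side",p,z).round(1))
# cap recess in side
for n,X in (("L",(470.6,160.8,99)),("M",(443,-9.5,99)),("R",(476.8,-150.2,99)),("blk",(541.7,322.3,109))):
    u,v=np.round(proj("side",X)).astype(int);r=9
    c=cv2.resize(im[v-r:v+r,u-r:u+r],None,fx=S,fy=S,interpolation=cv2.INTER_CUBIC);g=cv2.cvtColor(c,cv2.COLOR_BGR2GRAY)
    nn,lab,st,ce=cv2.connectedComponentsWithStats((g<70).astype(np.uint8));k=1+np.argmax(st[1:,4])
    p=((ce[k]+.5)/S-.5)+[u-r,v-r];print(n,p.round(1),plane("side",p,X[2]).round(1))
print("top well",plane("top",(154.6,202),50))
for P in ((447.2,312.5,50),(443.8,312,50)):print(proj("top",P),proj("side",P))
E
```

```text
ring 180 [234.6 165.2] [43.9 68.9] [582.5 -23.6 115. ]
ring 195 [234.6 165.2] [45.8 70.7] [582.7 -23.6 115. ]
ring 205 [234.6 165.1] [47.  72.1] [582.8 -23.7 115. ]
well 180 [171.6 279.2] [65.  86.3] [444.9 314.2  50. ]
well 195 [171.6 279.1] [66.2 87.9] [445.1 314.1  50. ]
well 205 [171.6 279.1] [68.1 89.5] [445.  314.1  50. ]
L [211.7 225.9] [468.7 161.8  99. ]
M [266.3 196.8] [441.2  -8.6  99. ]
R [291.2 166.2] [ 475.2 -149.3   99. ]
blk [140.8 244.1] [539.8 323.2 109. ]
top well [447.30289628 311.17852737  50.        ]
[154.12974012 202.04331446] [171.63569274 278.13444172]
[154.29797225 203.25397966] [172.64996072 278.87719193]
```

Triangulated positions (mean of both views):

| Item | Position (x, y), mm |
|---|---|
| Bucket L | (470, 161) |
| Bucket M | (442, -9) |
| Bucket R | (476, -150) |
| Ring | (584, -25) |
| Well | (446, 313) |
| Tray spot | (438, -332) |

I start with R.

Call:
{"name": "arm_command", "arguments": {"targets": [{"hand": 1,"x": 0,"y": 0,"z": 0,"yaw": 0.142},{"hand": 1,"x": 0,"y": 0,"z": 0,"yaw": 0.142},{"hand": 1,"x": 0.032,"y": -0.038,"z": 0,"yaw": 0},{"hand": 1,"x": 0.032,"y": -0.038,"z": 0,"yaw": 0},{"hand": 1,"x": 0.032,"y": -0.038,"z": 0,"yaw": 0},{"hand": 1,"x": 0.032,"y": -0.038,"z": 0,"yaw": 0},{"hand": 1,"x": 0.032,"y": -0.038,"z": 0,"yaw": 0},{"hand": 1,"x": 0.032,"y": -0.038,"z": 0,"yaw": 0},{"hand": 1,"x": 0.032,"y": -0.038,"z": 0,"yaw": 0},{"hand": 1,"x": 0.032,"y": -0.038,"z": 0,"yaw": 0}], "newtons": 40}}

```text
clock: 1.1
eef_pos: [410.9, -222.2, 205.5]
eef_rot: [3.142, -0.0, -0.0]
wrist_force: [0.4, -0.9, 0.8]
finger_gap: 93.9
finger_force: 0.0
```

Call:
{"name": "arm_command", "arguments": {"targets": [{"hand": 1,"x": 0.033,"y": -0.037,"z": 0,"yaw": 0},{"hand": 1,"x": 0.033,"y": -0.037,"z": 0,"yaw": 0},{"hand": 1,"x": 0,"y": 0,"z": 0.03,"yaw": 0},{"hand": 1,"x": 0,"y": 0,"z": 0.04,"yaw": 0},{"hand": 1,"x": 0,"y": 0,"z": 0.04,"yaw": 0},{"hand": 1,"x": 0,"y": 0,"z": 0.02,"yaw": 0},{"hand": 1,"x": 0,"y": 0,"z": 0,"yaw": 0}]}}

```text
clock: 1.8
eef_pos: [474.5, -149.4, 72.8]
eef_rot: [-3.14, 0.005, -0.0]
wrist_force: [-0.3, 0.1, 0.7]
finger_gap: 94.0
finger_force: 0.0
```

```bash
python3 - <<'E'
from h import *
a=camera("top")[150:230,280:370];b=camera("side")[130:210,250:340]
cv2.imwrite("pics/g1.png",cv2.resize(np.hstack([a,b])[:,:,::-1],None,fx=4,fy=4,interpolation=cv2.INTER_CUBIC))
print(manip.read_state()["eef_pos"],manip.read_state()["wrist_force"])
E
```

```text
[ 476.31789624 -150.15829124   76.07606423] [-0.91060253 -0.03325549 -0.23246435]
```

View pics/g1.png

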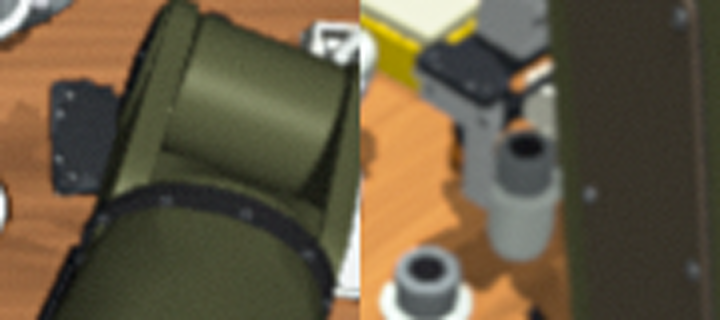

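The picture shows the fingers on either side of R's cap, above the collar. I close the grip and lift.

Call:
{"name": "arm_command", "arguments": {"targets": [{"hand": -1,"x": 0,"y": 0,"z": 0.002,"yaw": 0},{"hand": -1,"x": 0,"y": 0,"z": 0,"yaw": 0},{"hand": -1,"x": 0,"y": 0,"z": 0,"yaw": 0},{"hand": -1,"x": 0,"y": 0,"z": 0,"yaw": 0},{"hand": -1,"x": 0,"y": 0,"z": 0,"yaw": 0},{"hand": -1,"x": 0,"y": 0,"z": 0,"yaw": 0}], "newtons": 40}}

```text
clock: 2.5
eef_pos: [476.1, -150.1, 73.6]
eef_rot: [3.142, -0.0, -0.0]
wrist_force: [-0.1, -0.3, -0.0]
finger_gap: 49.4
finger_force: 0.0
```

Call:
{"name": "arm_command", "arguments": {"targets": [{"hand": -1,"x": 0,"y": 0,"z": 0,"yaw": 0},{"hand": -1,"x": 0,"y": 0,"z": -0.02,"yaw": 0},{"hand": -1,"x": 0,"y": 0,"z": -0.04,"yaw": 0},{"hand": -1,"x": 0,"y": 0,"z": -0.04,"yaw": 0},{"hand": -1,"x": 0,"y": 0,"z": -0.03,"yaw": 0},{"hand": -1,"x": 0,"y": 0,"z": 0,"yaw": 0},{"hand": -1,"x": 0,"y": 0,"z": 0,"yaw": 0},{"hand": -1,"x": 0,"y": 0,"z": 0,"yaw": 0}]}}

```text
clock: 3.3
eef_pos: [475.3, -149.8, 201.5]
eef_rot: [-3.14, 0.003, -0.0]
wrist_force: [-0.5, -0.3, -3.8]
finger_gap: 43.7
finger_force: 40.0
```

```bash
cat > s.py <<'E'
from h import *
F=[]
for i in range(3):
    camera("top");s=manip.read_state();F.append(s["wrist_force"])
print(np.mean(F,0).round(2),s["eef_pos"].round(1),round(s["finger_gap"],1),s["finger_force"],s["clock"],"j",s["joints"].round(2),"tau",s["moment"].round(2))
E
python3 s.py
```

```text
[ 0.4  -0.27 -3.24] [ 475.7 -149.9  202.1] 43.3 39.98413860797882 3.45 j [-0.38  0.19  1.67  0.    1.29  1.19] tau [-0.02  0.02  0.03]
```

Lifting gives −3.5 N, about 0.36 kg, so R is the loaded bucket and goes to the ring. I approach along +y, then +x.

Call:
{"name": "arm_command", "arguments": {"targets": [{"hand": -1,"x": 0,"y": -0.025,"z": -0.005,"yaw": 0},{"hand": -1,"x": 0,"y": -0.04,"z": 0,"yaw": 0},{"hand": -1,"x": 0,"y": -0.04,"z": 0,"yaw": 0},{"hand": -1,"x": 0.02,"y": -0.02,"z": 0,"yaw": 0},{"hand": -1,"x": 0.03,"y": 0,"z": 0,"yaw": 0},{"hand": -1,"x": 0.03,"y": 0,"z": 0,"yaw": 0},{"hand": -1,"x": 0.028,"y": 0,"z": 0,"yaw": 0},{"hand": -1,"x": 0,"y": 0,"z": 0,"yaw": 0},{"hand": -1,"x": 0,"y": 0,"z": 0,"yaw": 0}]}}

```text
clock: 4.35
eef_pos: [583.8, -25.0, 207.1]
eef_rot: [-3.141, 0.002, -0.0]
wrist_force: [0.6, 0.2, -3.8]
finger_gap: 43.3
finger_force: 40.0
```

```bash
python3 s.py; python3 - <<'E'
from h import *
a=camera("top")[90:190,225:325];b=camera("side")[110:210,180:280]
cv2.imwrite("pics/g2.png",cv2.resize(np.hstack([a,b])[:,:,::-1],None,fx=4,fy=4,interpolation=cv2.INTER_CUBIC))
E
```

```text
[-0.09 -0.2  -3.28] [583.5 -25.1 208.4] 43.2 39.984190464019775 4.5 j [-0.11  0.37  1.42  0.    1.35  1.47] tau [ 0.04  0.04 -0.02]
```

View pics/g2.png

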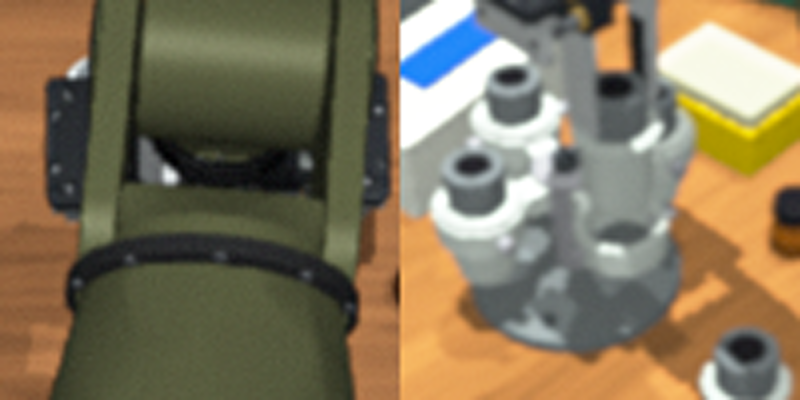

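The bucket hangs above the open ring and looks aligned in the side view. I lower it in steps and watch the force.

Call:
{"name": "arm_command", "arguments": {"targets": [{"hand": -1,"x": 0,"y": 0,"z": 0.01,"yaw": 0},{"hand": -1,"x": 0,"y": 0,"z": 0.01,"yaw": 0},{"hand": -1,"x": 0,"y": 0,"z": 0.004,"yaw": 0},{"hand": -1,"x": 0,"y": 0,"z": 0.004,"yaw": 0},{"hand": -1,"x": 0,"y": 0,"z": 0.003,"yaw": 0},{"hand": -1,"x": 0,"y": 0,"z": 0,"yaw": 0}], "newtons": 50}}

```text
clock: 5.2
eef_pos: [584.0, -25.1, 177.1]
eef_rot: [-3.142, 0.001, -0.0]
wrist_force: [0.3, 0.0, -2.7]
finger_gap: 43.1
finger_force: 50.0
```

Call:
{"name": "arm_command", "arguments": {"targets": [{"hand": -1,"x": 0,"y": 0,"z": 0.002,"yaw": 0},{"hand": -1,"x": 0,"y": 0,"z": 0.002,"yaw": 0},{"hand": -1,"x": 0,"y": 0,"z": 0,"yaw": 0}]}}

```text
clock: 5.5
eef_pos: [584.0, -25.1, 173.2]
eef_rot: [-3.142, 0.0, -0.0]
wrist_force: [0.3, 0.2, -4.5]
finger_gap: 43.5
finger_force: 50.0
```

```bash
python3 s.py
```

```text
[-0.06 -0.1  -3.78] [584.1 -25.1 173.5] 43.3 49.98317241668701 5.65 j [-0.11  0.4   1.46 -0.    1.28  1.47] tau [0.05 0.01 0.02]
```

Call:
{"name": "arm_command", "arguments": {"targets": [{"hand": -1,"x": 0,"y": 0,"z": 0.002,"yaw": 0},{"hand": -1,"x": 0,"y": 0,"z": 0.002,"yaw": 0},{"hand": -1,"x": 0,"y": 0,"z": 0.002,"yaw": 0},{"hand": -1,"x": 0,"y": 0,"z": 0,"yaw": 0}]}}

```text
clock: 6.05
eef_pos: [584.0, -25.2, 167.1]
eef_rot: [3.141, 0.0, -0.0]
wrist_force: [-0.2, -0.2, -3.2]
finger_gap: 43.0
finger_force: 50.0
```

Call:
{"name": "arm_command", "arguments": {"targets": [{"hand": -1,"x": 0,"y": 0,"z": 0.003,"yaw": 0},{"hand": -1,"x": 0,"y": 0,"z": 0.003,"yaw": 0},{"hand": -1,"x": 0,"y": 0,"z": 0.003,"yaw": 0},{"hand": -1,"x": 0,"y": 0,"z": 0,"yaw": 0}]}}

```text
clock: 6.45
eef_pos: [584.6, -25.1, 159.0]
eef_rot: [3.141, -0.002, -0.0]
wrist_force: [1.3, -1.5, -0.5]
finger_gap: 43.0
finger_force: 50.0
```

Call:
{"name": "arm_command", "arguments": {"targets": [{"hand": -1,"x": 0,"y": 0,"z": 0.004,"yaw": 0},{"hand": -1,"x": 0,"y": 0,"z": 0.004,"yaw": 0},{"hand": -1,"x": 0,"y": 0,"z": 0.004,"yaw": 0},{"hand": -1,"x": 0,"y": 0,"z": 0,"yaw": 0}]}}

```text
clock: 6.85
eef_pos: [584.4, -25.1, 146.3]
eef_rot: [3.141, -0.001, -0.0]
wrist_force: [3.6, -2.5, -4.6]
finger_gap: 43.2
finger_force: 50.0
```

Call:
{"name": "arm_command", "arguments": {"targets": [{"hand": -1,"x": 0,"y": 0,"z": 0.004,"yaw": 0},{"hand": -1,"x": 0,"y": 0,"z": 0.004,"yaw": 0},{"hand": -1,"x": 0,"y": 0,"z": 0.004,"yaw": 0},{"hand": -1,"x": 0,"y": 0,"z": 0,"yaw": 0}]}}

```text
clock: 7.25
eef_pos: [584.4, -25.1, 134.1]
eef_rot: [3.142, -0.001, -0.0]
wrist_force: [7.0, -1.7, -6.6]
finger_gap: 43.1
finger_force: 50.0
```

Call:
{"name": "arm_command", "arguments": {"targets": [{"hand": -1,"x": 0.0006,"y": 0,"z": 0.002,"yaw": 0},{"hand": -1,"x": 0,"y": 0,"z": 0.002,"yaw": 0},{"hand": -1,"x": 0,"y": 0,"z": 0.001,"yaw": 0},{"hand": -1,"x": 0,"y": 0,"z": 0,"yaw": 0}]}}

```text
clock: 7.65
eef_pos: [584.9, -25.1, 129.7]
eef_rot: [-3.142, -0.001, -0.0]
wrist_force: [2.7, -0.3, 0.8]
finger_gap: 43.0
finger_force: 50.0
```

Call:
{"name": "arm_command", "arguments": {"targets": [{"hand": -1,"x": 0,"y": 0,"z": 0.001,"yaw": 0},{"hand": -1,"x": 0,"y": 0,"z": 0.0005,"yaw": 0},{"hand": -1,"x": 0,"y": 0,"z": 0,"yaw": 0}]}}

```text
clock: 7.95
eef_pos: [585.0, -25.1, 128.4]
eef_rot: [3.142, -0.001, -0.0]
wrist_force: [1.8, -1.0, 5.5]
finger_gap: 43.6
finger_force: 50.0
```

Call:
{"name": "arm_command", "arguments": {"targets": [{"hand": -1,"x": 0,"y": 0,"z": 0.001,"yaw": 0},{"hand": -1,"x": 0,"y": 0,"z": 0,"yaw": 0}]}}

```text
clock: 8.15
eef_pos: [584.9, -25.1, 127.2]
eef_rot: [3.142, -0.001, -0.0]
wrist_force: [3.2, -0.9, 2.1]
finger_gap: 43.3
finger_force: 50.0
```

Call:
{"name": "arm_command", "arguments": {"targets": [{"hand": -1,"x": 0,"y": 0,"z": 0.001,"yaw": 0},{"hand": -1,"x": 0,"y": 0,"z": 0,"yaw": 0}]}}

```text
clock: 8.35
eef_pos: [585.0, -25.1, 126.3]
eef_rot: [3.142, -0.001, -0.0]
wrist_force: [3.3, -0.5, 5.6]
finger_gap: 43.1
finger_force: 50.0
```

Call:
{"name": "arm_command", "arguments": {"targets": [{"hand": -1,"x": 0,"y": 0,"z": 0.001,"yaw": 0},{"hand": -1,"x": 0,"y": 0,"z": 0,"yaw": 0}]}}

```text
clock: 8.55
eef_pos: [585.2, -25.1, 126.2]
eef_rot: [3.141, -0.002, -0.0]
wrist_force: [-0.5, 0.4, 14.1]
finger_gap: 43.5
finger_force: 50.0
```

Call:
{"name": "arm_command", "arguments": {"targets": [{"hand": -1,"x": 0,"y": 0,"z": 0.0008,"yaw": 0},{"hand": -1,"x": 0,"y": 0,"z": 0,"yaw": 0}]}}

```text
clock: 8.75
eef_pos: [585.3, -25.1, 126.2]
eef_rot: [3.141, -0.002, -0.0]
wrist_force: [-3.5, -0.2, 20.6]
finger_gap: 43.5
finger_force: 50.0
```

Seated: z stopped at 126.2 while the force climbed to 20 N. I release and retreat to M.

Call:
{"name": "arm_command", "arguments": {"targets": [{"hand": 0.5,"x": 0,"y": 0,"z": -0.0015,"yaw": 0},{"hand": 0.5,"x": 0,"y": 0,"z": 0,"yaw": 0},{"hand": 0.5,"x": 0,"y": 0,"z": 0,"yaw": 0},{"hand": 0.5,"x": 0,"y": 0,"z": 0,"yaw": 0},{"hand": 0.5,"x": 0,"y": 0,"z": 0,"yaw": 0},{"hand": 0.5,"x": 0,"y": 0,"z": -0.02,"yaw": 0},{"hand": 0.5,"x": 0,"y": 0,"z": -0.04,"yaw": 0},{"hand": 0.5,"x": 0,"y": 0,"z": -0.02,"yaw": 0}]}}

```text
clock: 9.55
eef_pos: [585.2, -25.1, 208.5]
eef_rot: [3.141, -0.003, -0.0]
wrist_force: [-0.5, 0.1, -0.2]
finger_gap: 70.2
finger_force: 0.0
```

Call:
{"name": "arm_command", "arguments": {"targets": [{"hand": 0.8,"x": -0.047,"y": -0.005,"z": 0,"yaw": 0},{"hand": 0.8,"x": -0.048,"y": -0.005,"z": 0,"yaw": 0},{"hand": 0.8,"x": -0.048,"y": -0.006,"z": 0,"yaw": 0},{"hand": 0.8,"x": 0,"y": 0,"z": 0,"yaw": 0},{"hand": 0.8,"x": 0,"y": 0,"z": 0.03,"yaw": 0},{"hand": 0.8,"x": 0,"y": 0,"z": 0.03,"yaw": 0},{"hand": 0.8,"x": 0,"y": 0,"z": 0.03,"yaw": 0},{"hand": 0.8,"x": 0,"y": 0,"z": 0.02,"yaw": 0},{"hand": 0.8,"x": 0,"y": 0,"z": 0,"yaw": 0},{"hand": 0.8,"x": 0,"y": 0,"z": 0,"yaw": 0}]}}

```text
clock: 10.55
eef_pos: [442.3, -9.1, 96.2]
eef_rot: [3.142, -0.0, -0.0]
wrist_force: [-0.7, -0.4, 0.0]
finger_gap: 84.5
finger_force: 0.0
```

Call:
{"name": "arm_command", "arguments": {"targets": [{"hand": 0.8,"x": 0,"y": 0,"z": 0.022,"yaw": 0},{"hand": -1,"x": 0,"y": 0,"z": 0,"yaw": 0},{"hand": -1,"x": 0,"y": 0,"z": 0,"yaw": 0},{"hand": -1,"x": 0,"y": 0,"z": 0,"yaw": 0},{"hand": -1,"x": 0,"y": 0,"z": 0,"yaw": 0},{"hand": -1,"x": 0,"y": 0,"z": 0,"yaw": 0},{"hand": -1,"x": 0,"y": 0,"z": 0,"yaw": 0},{"hand": -1,"x": 0,"y": 0,"z": 0,"yaw": 0}]}}

```text
clock: 11.35
eef_pos: [441.9, -9.1, 74.1]
eef_rot: [3.141, -0.001, -0.0]
wrist_force: [-1.7, -0.6, 5.5]
finger_gap: 43.3
finger_force: 50.0
```

Call:
{"name": "arm_command", "arguments": {"targets": [{"hand": -1,"x": 0,"y": 0,"z": -0.02,"yaw": 0},{"hand": -1,"x": 0,"y": 0,"z": -0.04,"yaw": 0},{"hand": -1,"x": 0,"y": 0,"z": -0.04,"yaw": 0},{"hand": -1,"x": 0,"y": 0,"z": -0.03,"yaw": 0},{"hand": -1,"x": 0,"y": 0,"z": 0,"yaw": 0},{"hand": -1,"x": 0,"y": 0,"z": 0,"yaw": 0},{"hand": -1,"x": 0,"y": 0,"z": 0,"yaw": 0}]}}

```text
clock: 12.05
eef_pos: [440.8, -9.0, 201.4]
eef_rot: [-3.141, 0.004, -0.0]
wrist_force: [-0.6, -0.7, -5.7]
finger_gap: 43.4
finger_force: 50.0
```

```bash
python3 s.py
```

```text
[-0.22 -0.28 -5.9 ] [441.2  -9.  202.2] 43.2 49.997828006744385 12.2 j [-0.1   0.06  1.81 -0.    1.27  1.47] tau [ 0.01 -0.04  0.  ]
```

−5.9 N is about 0.60 kg, so M is the blank and goes to the well.

Call:
{"name": "arm_command", "arguments": {"targets": [{"hand": -1,"x": 0.0045,"y": -0.02,"z": 0,"yaw": 0},{"hand": -1,"x": 0,"y": -0.04,"z": 0,"yaw": 0},{"hand": -1,"x": 0,"y": -0.047,"z": 0,"yaw": 0},{"hand": -1,"x": 0,"y": -0.047,"z": 0,"yaw": 0},{"hand": -1,"x": 0,"y": -0.047,"z": 0,"yaw": 0},{"hand": -1,"x": 0,"y": -0.047,"z": 0,"yaw": 0},{"hand": -1,"x": 0,"y": -0.04,"z": 0,"yaw": 0},{"hand": -1,"x": 0,"y": -0.024,"z": 0,"yaw": 0},{"hand": -1,"x": 0,"y": -0.01,"z": 0,"yaw": 0},{"hand": -1,"x": 0,"y": 0,"z": 0,"yaw": 0}]}}

```text
clock: 13.2
eef_pos: [446.0, 313.4, 202.7]
eef_rot: [3.141, 0.001, 0.001]
wrist_force: [-0.3, -0.2, -7.1]
finger_gap: 43.1
finger_force: 50.0
```

```bash
python3 s.py; python3 - <<'E'
from h import *
a=camera("top")[80:230,225:325];b=camera("side")[110:310,110:290]
a=cv2.resize(a,(266,400),interpolation=cv2.INTER_CUBIC);b=cv2.resize(b,(360,400),interpolation=cv2.INTER_CUBIC)
cv2.imwrite("pics/g3.png",np.hstack([a,b])[:,:,::-1])
E
```

```text
[ 0.03 -0.16 -5.39] [446.4 311.8 203.4] 43.1 49.997801184654236 13.35 j [ 0.54  0.29  1.54 -0.    1.31  2.11] tau [ 0.03  0.03 -0.02]
```

View pics/g3.png

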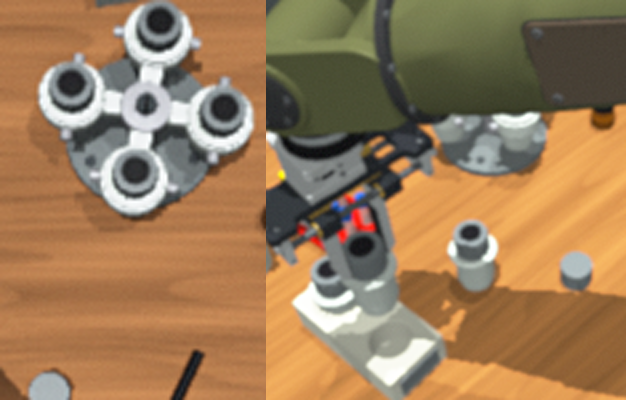

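The rotor now shows four seated caps, and the blank hangs over the free well. I lower it.

Call:
{"name": "arm_command", "arguments": {"targets": [{"hand": -1,"x": 0,"y": -0.001,"z": 0.02,"yaw": 0},{"hand": -1,"x": 0,"y": 0,"z": 0.03,"yaw": 0},{"hand": -1,"x": 0,"y": 0,"z": 0.02,"yaw": 0},{"hand": -1,"x": 0,"y": 0,"z": 0.008,"yaw": 0},{"hand": -1,"x": 0,"y": 0,"z": 0.004,"yaw": 0},{"hand": -1,"x": 0,"y": 0,"z": 0.004,"yaw": 0},{"hand": -1,"x": 0,"y": 0,"z": 0,"yaw": 0}]}}

```text
clock: 14.15
eef_pos: [446.5, 314.0, 118.1]
eef_rot: [-3.141, -0.001, -0.0]
wrist_force: [-0.5, 0.1, -5.8]
finger_gap: 43.2
finger_force: 50.0
```

Call:
{"name": "arm_command", "arguments": {"targets": [{"hand": -1,"x": 0,"y": 0,"z": 0.002,"yaw": 0},{"hand": -1,"x": 0,"y": 0,"z": 0.002,"yaw": 0},{"hand": -1,"x": 0,"y": 0,"z": 0.002,"yaw": 0},{"hand": -1,"x": 0,"y": 0,"z": 0,"yaw": 0}]}}

```text
clock: 14.55
eef_pos: [446.2, 313.9, 111.4]
eef_rot: [3.141, 0.0, -0.0]
wrist_force: [-0.2, -0.2, -4.7]
finger_gap: 43.1
finger_force: 50.0
```

```bash
python3 s.py
```

```text
[ 0.48 -0.03 -5.84] [446.3 314.  111.7] 43.2 49.99785661697388 14.7 j [0.55 0.39 1.64 0.   1.12 2.12] tau [ 0.05  0.05 -0.04]
```

Call:
{"name": "arm_command", "arguments": {"targets": [{"hand": -1,"x": 0,"y": 0.001,"z": 0,"yaw": 0},{"hand": -1,"x": 0,"y": 0,"z": 0.002,"yaw": 0},{"hand": -1,"x": 0,"y": 0,"z": 0.002,"yaw": 0},{"hand": -1,"x": 0,"y": 0,"z": 0.001,"yaw": 0},{"hand": -1,"x": 0,"y": 0,"z": 0,"yaw": 0}]}}

```text
clock: 15.2
eef_pos: [446.2, 312.9, 106.4]
eef_rot: [3.141, 0.0, -0.0]
wrist_force: [0.4, 0.4, -6.3]
finger_gap: 43.5
finger_force: 50.0
```

Call:
{"name": "arm_command", "arguments": {"targets": [{"hand": -1,"x": 0,"y": 0,"z": 0.002,"yaw": 0},{"hand": -1,"x": 0,"y": 0,"z": 0.002,"yaw": 0},{"hand": -1,"x": 0,"y": 0,"z": 0.002,"yaw": 0},{"hand": -1,"x": 0,"y": 0,"z": 0,"yaw": 0}]}}

```text
clock: 15.6
eef_pos: [446.1, 312.9, 100.3]
eef_rot: [3.141, 0.0, -0.0]
wrist_force: [-0.7, 1.3, -6.1]
finger_gap: 43.3
finger_force: 50.0
```

Call:
{"name": "arm_command", "arguments": {"targets": [{"hand": -1,"x": 0,"y": 0,"z": 0.003,"yaw": 0},{"hand": -1,"x": 0,"y": 0,"z": 0.003,"yaw": 0},{"hand": -1,"x": 0,"y": 0,"z": 0.003,"yaw": 0},{"hand": -1,"x": 0,"y": 0,"z": 0.003,"yaw": 0},{"hand": -1,"x": 0,"y": 0,"z": 0.001,"yaw": 0},{"hand": -1,"x": 0,"y": 0,"z": 0,"yaw": 0}]}}

```text
clock: 16.2
eef_pos: [446.2, 312.9, 87.5]
eef_rot: [3.141, 0.0, -0.0]
wrist_force: [0.9, 0.2, -5.4]
finger_gap: 43.3
finger_force: 50.0
```

Call:
{"name": "arm_command", "arguments": {"targets": [{"hand": -1,"x": 0,"y": 0,"z": 0.001,"yaw": 0},{"hand": -1,"x": 0,"y": 0,"z": 0.001,"yaw": 0},{"hand": -1,"x": 0,"y": 0,"z": 0,"yaw": 0}]}}

```text
clock: 16.5
eef_pos: [446.2, 312.9, 85.6]
eef_rot: [3.142, 0.0, -0.0]
wrist_force: [0.5, -1.0, -5.3]
finger_gap: 43.0
finger_force: 50.0
```

Call:
{"name": "arm_command", "arguments": {"targets": [{"hand": -1,"x": 0,"y": 0,"z": 0.001,"yaw": 0},{"hand": -1,"x": 0,"y": 0,"z": 0.001,"yaw": 0},{"hand": -1,"x": 0,"y": 0,"z": 0,"yaw": 0}]}}

```text
clock: 16.8
eef_pos: [446.4, 313.0, 84.1]
eef_rot: [-3.141, -0.001, -0.0]
wrist_force: [-2.2, 0.2, 1.2]
finger_gap: 43.0
finger_force: 50.0
```

Call:
{"name": "arm_command", "arguments": {"targets": [{"hand": -1,"x": 0,"y": 0,"z": 0.0007,"yaw": 0},{"hand": -1,"x": 0,"y": 0,"z": 0,"yaw": 0}]}}

```text
clock: 17.0
eef_pos: [446.6, 313.1, 84.1]
eef_rot: [-3.141, -0.001, -0.0]
wrist_force: [-3.6, -3.4, 9.3]
finger_gap: 43.7
finger_force: 50.0
```

On the well floor: z stopped at 84.1, as expected. I release and go to L.

Call:
{"name": "arm_command", "arguments": {"targets": [{"hand": 0.5,"x": 0,"y": 0,"z": -0.0005,"yaw": 0},{"hand": 0.5,"x": 0,"y": 0,"z": 0,"yaw": 0},{"hand": 0.5,"x": 0,"y": 0,"z": 0,"yaw": 0},{"hand": 0.5,"x": 0,"y": 0,"z": 0,"yaw": 0},{"hand": 0.5,"x": 0,"y": 0,"z": 0,"yaw": 0},{"hand": 0.5,"x": 0,"y": 0,"z": -0.02,"yaw": 0},{"hand": 0.5,"x": 0,"y": 0,"z": -0.04,"yaw": 0},{"hand": 0.5,"x": 0,"y": 0,"z": -0.02,"yaw": 0}]}}

```text
clock: 17.8
eef_pos: [446.8, 313.3, 166.2]
eef_rot: [-3.14, -0.002, -0.0]
wrist_force: [-0.5, -0.5, -0.0]
finger_gap: 70.5
finger_force: 0.0
```

Call:
{"name": "arm_command", "arguments": {"targets": [{"hand": 0.8,"x": 0.006,"y": 0.038,"z": 0,"yaw": 0},{"hand": 0.8,"x": 0.006,"y": 0.038,"z": 0,"yaw": 0},{"hand": 0.8,"x": 0.006,"y": 0.038,"z": 0,"yaw": 0},{"hand": 0.8,"x": 0.006,"y": 0.038,"z": 0,"yaw": 0},{"hand": 0.8,"x": 0,"y": 0,"z": 0,"yaw": 0},{"hand": 0.8,"x": 0,"y": 0,"z": 0.03,"yaw": 0},{"hand": 0.8,"x": 0,"y": 0,"z": 0.03,"yaw": 0},{"hand": 0.8,"x": 0,"y": 0,"z": 0,"yaw": 0}]}}

```text
clock: 18.6
eef_pos: [468.4, 160.9, 100.5]
eef_rot: [3.14, 0.006, -0.0]
wrist_force: [-0.7, -0.3, 0.6]
finger_gap: 84.2
finger_force: 0.0
```

Call:
{"name": "arm_command", "arguments": {"targets": [{"hand": 0.8,"x": 0,"y": 0,"z": 0.028,"yaw": 0},{"hand": 0.8,"x": 0,"y": 0,"z": 0,"yaw": 0},{"hand": -1,"x": 0,"y": 0,"z": 0,"yaw": 0},{"hand": -1,"x": 0,"y": 0,"z": 0,"yaw": 0},{"hand": -1,"x": 0,"y": 0,"z": 0,"yaw": 0},{"hand": -1,"x": 0,"y": 0,"z": 0,"yaw": 0},{"hand": -1,"x": 0,"y": 0,"z": 0,"yaw": 0},{"hand": -1,"x": 0,"y": 0,"z": 0,"yaw": 0},{"hand": -1,"x": 0,"y": 0,"z": 0,"yaw": 0}], "newtons": 30}}

```text
clock: 19.5
eef_pos: [470.4, 161.0, 75.7]
eef_rot: [-3.141, -0.0, -0.0]
wrist_force: [0.5, 0.4, 3.4]
finger_gap: 43.4
finger_force: 30.0
```

Call:
{"name": "arm_command", "arguments": {"targets": [{"hand": -1,"x": 0,"y": 0,"z": -0.02,"yaw": 0},{"hand": -1,"x": 0,"y": 0,"z": -0.04,"yaw": 0},{"hand": -1,"x": 0,"y": 0,"z": -0.04,"yaw": 0},{"hand": -1,"x": 0,"y": 0,"z": -0.02,"yaw": 0},{"hand": -1,"x": 0,"y": 0,"z": 0,"yaw": 0},{"hand": -1,"x": 0,"y": 0,"z": 0,"yaw": 0},{"hand": -1,"x": 0,"y": 0,"z": 0,"yaw": 0}]}}

```text
clock: 20.2
eef_pos: [469.6, 160.8, 193.6]
eef_rot: [3.141, 0.003, -0.0]
wrist_force: [0.1, -0.0, -2.0]
finger_gap: 43.6
finger_force: 30.0
```

```bash
python3 s.py
```

```text
[-0.21  0.   -1.72] [469.9 160.8 194.3] 43.5 29.998659789562225 20.35 j [0.26 0.19 1.68 0.   1.27 1.83] tau [ 0.05 -0.02 -0.02]
```

−1.7 N is about 0.16 kg, so L is the empty one and goes to the tray.

Call:
{"name": "arm_command", "arguments": {"targets": [{"hand": -1,"x": -0.003,"y": 0.025,"z": 0,"yaw": 0},{"hand": -1,"x": -0.003,"y": 0.04,"z": 0,"yaw": 0},{"hand": -1,"x": -0.003,"y": 0.045,"z": 0,"yaw": 0},{"hand": -1,"x": -0.003,"y": 0.045,"z": 0,"yaw": 0},{"hand": -1,"x": -0.003,"y": 0.045,"z": 0,"yaw": 0},{"hand": -1,"x": -0.003,"y": 0.045,"z": 0,"yaw": 0},{"hand": -1,"x": -0.003,"y": 0.045,"z": 0,"yaw": 0},{"hand": -1,"x": -0.003,"y": 0.045,"z": 0,"yaw": 0},{"hand": -1,"x": -0.003,"y": 0.045,"z": 0,"yaw": 0},{"hand": -1,"x": -0.003,"y": 0.045,"z": 0,"yaw": 0}]}}

```text
clock: 21.35
eef_pos: [439.5, -265.8, 194.9]
eef_rot: [-3.141, 0.001, -0.0]
wrist_force: [1.4, -0.2, -1.7]
finger_gap: 43.6
finger_force: 30.0
```

Call:
{"name": "arm_command", "arguments": {"targets": [{"hand": -1,"x": -0.002,"y": 0.04,"z": 0,"yaw": 0},{"hand": -1,"x": 0,"y": 0.028,"z": 0,"yaw": 0},{"hand": -1,"x": 0,"y": 0,"z": 0,"yaw": 0},{"hand": -1,"x": 0,"y": 0,"z": 0.03,"yaw": 0},{"hand": -1,"x": 0,"y": 0,"z": 0.04,"yaw": 0},{"hand": -1,"x": 0,"y": 0,"z": 0.025,"yaw": 0},{"hand": -1,"x": 0,"y": 0,"z": 0.008,"yaw": 0},{"hand": -1,"x": 0,"y": 0,"z": 0.004,"yaw": 0},{"hand": -1,"x": 0,"y": 0,"z": 0,"yaw": 0}]}}

```text
clock: 22.25
eef_pos: [438.5, -332.1, 89.1]
eef_rot: [3.141, -0.001, 0.0]
wrist_force: [0.1, 0.5, -2.3]
finger_gap: 43.4
finger_force: 30.0
```

Call:
{"name": "arm_command", "arguments": {"targets": [{"hand": -1,"x": 0,"y": 0,"z": 0.003,"yaw": 0},{"hand": -1,"x": 0,"y": 0,"z": 0.003,"yaw": 0},{"hand": -1,"x": 0,"y": 0,"z": 0.002,"yaw": 0},{"hand": -1,"x": 0,"y": 0,"z": 0,"yaw": 0}]}}

```text
clock: 22.65
eef_pos: [438.1, -332.0, 80.4]
eef_rot: [-3.141, 0.0, -0.0]
wrist_force: [0.4, -0.0, -2.0]
finger_gap: 43.4
finger_force: 30.0
```

Call:
{"name": "arm_command", "arguments": {"targets": [{"hand": -1,"x": 0,"y": 0,"z": 0.001,"yaw": 0},{"hand": -1,"x": 0,"y": 0,"z": 0.0007,"yaw": 0},{"hand": -1,"x": 0,"y": 0,"z": 0,"yaw": 0}]}}

```text
clock: 22.95
eef_pos: [438.5, -332.2, 79.7]
eef_rot: [3.141, -0.001, -0.0]
wrist_force: [-2.2, 1.8, 7.9]
finger_gap: 43.5
finger_force: 30.0
```

On the tray floor. I release and retreat, then shift the arm clear to look.

Call:
{"name": "arm_command", "arguments": {"targets": [{"hand": 0.5,"x": 0,"y": 0,"z": -0.0005,"yaw": 0},{"hand": 0.5,"x": 0,"y": 0,"z": 0,"yaw": 0},{"hand": 0.5,"x": 0,"y": 0,"z": 0,"yaw": 0},{"hand": 0.5,"x": 0,"y": 0,"z": 0,"yaw": 0},{"hand": 0.5,"x": 0,"y": 0,"z": 0,"yaw": 0},{"hand": 0.5,"x": 0,"y": 0,"z": -0.02,"yaw": 0},{"hand": 0.5,"x": 0,"y": 0,"z": -0.04,"yaw": 0},{"hand": 0.5,"x": 0,"y": 0,"z": -0.04,"yaw": 0},{"hand": 0.5,"x": 0,"y": 0,"z": -0.03,"yaw": 0}]}}

```text
clock: 23.85
eef_pos: [438.3, -332.2, 211.8]
eef_rot: [3.14, -0.001, -0.0]
wrist_force: [0.7, -0.3, 0.2]
finger_gap: 70.4
finger_force: 0.0
```

Call:
{"name": "arm_command", "arguments": {"targets": [{"hand": 0.5,"x": -0.03,"y": 0.035,"z": 0,"yaw": 0},{"hand": 0.5,"x": -0.03,"y": 0.035,"z": 0,"yaw": 0},{"hand": 0.5,"x": -0.03,"y": 0.035,"z": 0,"yaw": 0},{"hand": 0.5,"x": -0.03,"y": 0.035,"z": 0,"yaw": 0},{"hand": 0.5,"x": -0.03,"y": 0.035,"z": 0,"yaw": 0},{"hand": 0.5,"x": -0.03,"y": 0.035,"z": 0,"yaw": 0},{"hand": 0.5,"x": 0,"y": 0,"z": 0,"yaw": 0}]}}

```text
clock: 24.55
eef_pos: [254.4, -544.9, 208.6]
eef_rot: [-3.141, 0.001, -0.005]
wrist_force: [0.7, 0.8, 0.4]
finger_gap: 70.3
finger_force: 0.0
```

```bash
python3 - <<'E'
from h import *
a=camera("top");cv2.imwrite("pics/f.png",cv2.resize(a[80:240,120:430],None,fx=2.5,fy=2.5,interpolation=cv2.INTER_CUBIC)[:,:,::-1])
g=cv2.cvtColor(a,cv2.COLOR_RGB2GRAY)
for n,P in (("ring",(585.4,-25.6,152)),("well",(447.2,312.3,109)),("tray",(439,-332.5,103))):
    u,v=np.round(proj("top",P)).astype(int);c=cv2.resize(g[v-8:v+8,u-8:u+8],None,fx=4,fy=4,interpolation=cv2.INTER_CUBIC)
    _,l,st,ce=cv2.connectedComponentsWithStats((c<70).astype(np.uint8));k=1+np.argmax(st[1:,4]);p=(ce[k]+.5)/4-.5+[u-8,v-8]
    print(n,plane("top",p,P[2]).round(1),st[k,4])
E
python3 s.py
```

```text
ring [586.3 -25.6 152. ] 1143
well [447.3 312.6 109. ] 1075
tray [ 438.6 -332.7  103. ] 1112
[0.06 0.18 0.41] [ 258.8 -541.4  209.2] 70.5 0.0 24.75 j [-1.19  0.41  1.36  0.    1.37  0.38] tau [0.03 0.02 0.01]
```

View pics/f.png

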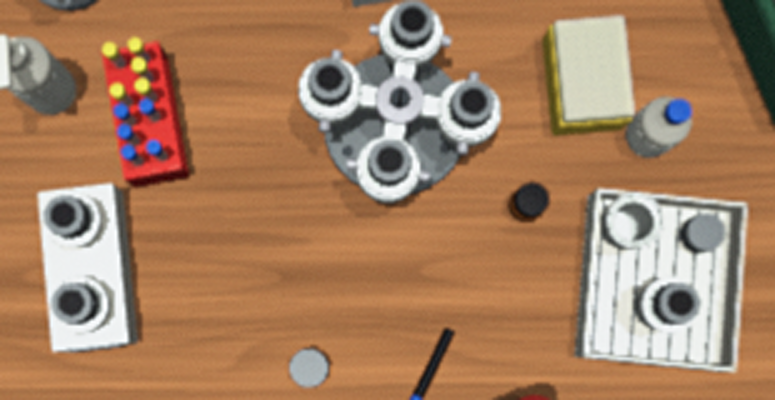

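All three buckets stand upright in their places: ring cap at px (388,160), well at (75,303), tray at (678,302) in the crop. The bystanders look unmoved, so I hand in.

```bash
python3 -c "
from cell import manip;print(manip.sign_off())"
```

```text
the job is handed in; nothing more can be done
None
```

The job is handed in, with no verdict returned: the loaded bucket is pushed home in the open ring, the blank is on the floor of the free well, and the empty bucket stands in the wash tray, done in about 25 s of the 72 s limit.

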